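Set the red flip stop and butt the carved panel against it

ROBOT

A 6-joint arm with a two-finger parallel gripper is mounted at the origin on the work surface. World frame = base frame: x ahead of the robot, y to its left, z up, the work surface at z = 0. Lengths are in mm, angles in rad, forces in N, time in s.
With the tool pointing down it reaches from about 375 to 925 mm from the base axis. Payload 5.7 kg.
Tool frame: the origin (TCP) lies midway between the tips of the shut fingers; the grasp point (between the pads) lies 19 mm behind it; z points along the fingers, y is the line along which they close (so a half turn about z gives the same grasp; the last joint's range is limited). The gripper opens to 88 mm and grips with 3 to 60 N. Pads are 20 mm wide; open, the fingers measure 115 mm over their backs; the gripper's body (75 mm by 178 mm) begins 61 mm behind the grasp point.
Start: joints at [1.05, 0.359, 1.51, -0, 1.272, -0.115], TCP at [236.842, 551.242, 222.623] pointing down, gripper open.
Joint ranges: [-2.97, 2.97], [-1.01, 2.36], [0.21, 2.38], [-0.96, 4.11], [0.2, 2.71], [-2.98, 2.98]. Speed limits (rad/s): [2.39, 2.39, 3.14, 3.14, 3.14, 3.14].

INTERFACE

Orientations are given as [roll, pitch, yaw] about the fixed x, y, z axes, in that order (R = Rz(yaw) Ry(pitch) Rx(roll)).
In Python, from bench import bot gives the robot as it stands. The module is installed in compiled form; this text tells all that it offers.
- The arm moves only by the tool apply_moves, never from a script. Its argument "increments" is text: rows parted by semicolons, each of 7 numbers parted by spaces: the shift along the tool's x, y, z in m, then the turn, a rotation vector about the tool's x, y, z in rad, then the opening, from -1 (shut) to 1 (fully open), so that 0 is half open. A call has 1 to 8 rows; each row is the pose to reach, as a shift and turn from the pose commanded when the call began, along the tool's axes at that moment; what a row does not reach only later rows make up. A row lasts 1/10 s, in which the tool goes at most 50 mm and 8.59 degrees, less where a joint would pass 70% of its speed; a pose out of reach is approached as far as the arm can. A call with a gripper value outside its range is refused whole. The fingers move at their own pace and stop on an object; the grip force is fixed at half the most. Time passes only in rows, so rows that repeat a pose let the fingers close. It gives the time, the measured TCP pose, the force, the opening and the grip force at its end, in the units of the state.
- bot.sense(): the state, without advancing time (a new reading comes with each control period).
- bot.grab_frame(name): name is "side" or "top" or "wrist"; returns the picture (384x512x3 uint8, red, green, blue); there is no depth.
- bot.camera_info(name): a dict with "fx", "fy", "cx", "cy" (pixels), "world_from_camera" (4x4, takes a point from camera to world coordinates). Camera axes: x right, y down, z forward; pixel columns grow to the right and rows downward; lengths in mm; the calibration is good to about 2 mm. A picture is of the moment at which its call begins: read the wrist's pose just before it. camera_info takes no time and is no camera call; for the wrist camera it gives the pose at the moment of the call.
- bot.job_done(): hands the job in; it is judged then, once.
The state is a dict: "t": time; "q": joint angles; "joint_vel": joint speeds; "effort": joint torques, N m; "tcp_pos": TCP position; "ee_rot": TCP orientation; "wrist_force": force on the tool from outside, world axes, zero at the start; "wrist_torque": the same for the moment, N m; "finger_gap": finger opening in mm; "gripper_force": force on a finger pad.
Only numpy, scipy, OpenCV 4.12 (cv2) and the standard library are available. Lean on these libraries where they do the work, as an engineer would, in place of code of your own. Each camera call takes 0.05 s, during which the arm holds its last target. There are 200 camera calls.

TASK

On the carver's stop board, flip the red stop flag fully down across the channel, then slide the pale maple panel along the channel until its end butts against the red flag. Leave the blue flag standing up, keep the panel in its channel, and let go.

Things in the scene. Friction and masses are not known exactly. Their poses are not given: they have to be found in the camera images.
- blank: Pale maple carving blank, loose in the stop board's 64 mm wide channel: 200 mm along the channel (y), 60 mm wide (x), 20 mm thick, about 0.2 kg, three bosses 5 mm high on top. Origin: centre of its underside, z up. Its end at y = -100 mm meets the flag; push it at the y = +100 mm end, towards -y. The channel is open at its ends. A dark walnut panel elsewhere is not wanted.
- red_hinge (a point): Centre of the red flag's hinge axis, a fixed point. y: along the channel from stops to panel; -x: from fence across the channel. Channel floor 47 mm below, x = -66 to -2 mm; fence top 14 mm below, x = -2 to 23; 10 mm high, 12 mm wide lip on the other side. The down flag's face towards the panel is at y = +11 mm. The two stops are 75 to 135 mm apart, either one nearer the panel.
- red_flag (a joint): Red flag's angle, rad: 0 = fully down, level across the channel (end stop); grows swinging up to 1.6. Starts 1.1 to 1.4. Stiff hinge about y: stays where left, 1 to 2 N at the tip turn it. Arm 80 mm long, 22 wide (y), 8 thick (4 each side of the hinge line), with a paddle to 40 mm under it, 20 to 65 mm from the hinge. Push its plain back (+x side, top when down) to -x and down.
- blue_flag (a joint): Angle of the blue flag, rad: the red one's twin in all but colour and place. Starts at 1.1 to 1.4 (up) and is to stay up. The panel passes freely under a raised flag.
Things that resemble listed ones, but are neither listed nor needed, are in the scene too. Of the things like the blank, leave any that is orange, pink or purple; of the rest the larger one is meant.

How it is judged:
By the outcome, as a careful person would: the job done as asked, in the order asked, and still so for the second after the job is handed in, with the robot touching nothing.
It also fails if it takes over 45 s, if anything falls off the work surface, if the arm or the gripper's body presses on something with over 40 N, if the wrist force passes 120 N, or if a joint passes its speed limit or range.

## Working session

There is one attempt and no reset: what is moved stays moved. The work goes in short steps, Python scripts to look and compute and a tool call to move; the robot and the scene stay as the last step left them, time stands still between calls to the robot, and variables do not carry over. Pictures are saved under pics/ and viewed, at most 10 in all, crops included, and the job is handed in when it is done.

Besides the shell and the picture viewer there is one more tool, called as name(argument=value, ...), one argument or row to a line, values as JSON. apply_moves: Moves the arm, as the interface text tells. Its arguments: {"type":"object","properties":{"increments":{"type":"string"}},"required":["increments"]}

```bash
mkdir -p pics; python3 - <<'E'
from bench import bot
import cv2,numpy as np
s=bot.sense();print(s['tcp_pos'],s['ee_rot'],s['t'],s['finger_gap'])
for n in ('top','side'):
    i=bot.grab_frame(n);cv2.imwrite(f'pics/{n}0.png',i[:,:,::-1]);c=bot.camera_info(n);print(n,c['fx'],c['cx'],c['cy'],np.round(c['world_from_camera'],3).tolist())
E
```

```text
[236.49849781 550.66776157 221.8287261 ] [-3.13977589e+00 -2.41388210e-04  2.73578178e+00] 0.0 87.86677540949015
top 448.0051745813792 256.30137654146716 186.21397676297516 [[0.014, -0.981, 0.195, 193.848], [-1.0, -0.015, -0.001, 55.721], [0.004, -0.195, -0.981, 1185.441], [0.0, 0.0, 0.0, 1.0]]
side 466.47329573417113 249.95504561374622 193.69433104685467 [[0.772, -0.374, 0.514, -195.402], [-0.635, -0.476, 0.608, -677.696], [0.017, -0.796, -0.605, 808.925], [0.0, 0.0, 0.0, 1.0]]
```

View pics/top0.png

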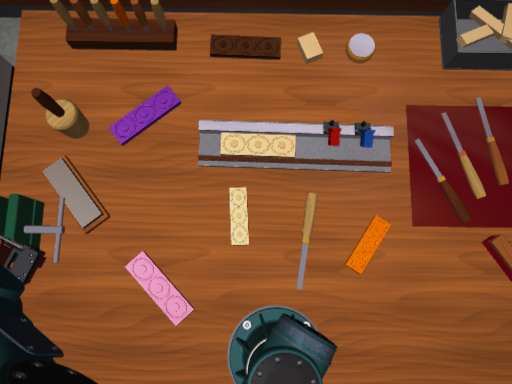

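View pics/side0.png

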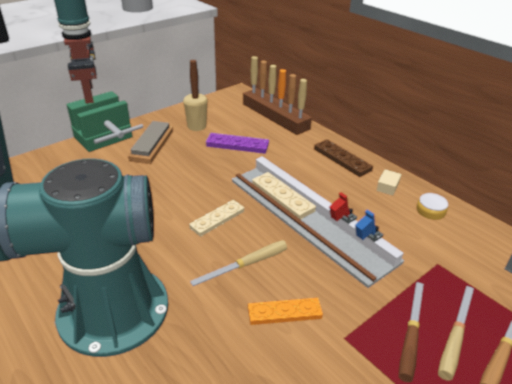

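The top view shows the pale panel in the channel (220–296, 133–157). The red flag at (333,132) is nearer to it than the blue at (366,133), and the fence is on the far (+x) side. Next I'll measure with masks and an enlarged composite.

```bash
cat > h.py <<'E'
from bench import bot
import cv2,numpy as np
def ray(c,u,v):
    T=np.array(c['world_from_camera']);d=T[:3,:3]@[(u-c['cx'])/c['fx'],(v-c['cy'])/c['fy'],1];return T[:3,3],d/np.linalg.norm(d)
def onz(c,u,v,z):
    o,d=ray(c,u,v);return o+d*(z-o[2])/d[2]
def tri(c1,p1,c2,p2):
    o1,d1=ray(c1,*p1);o2,d2=ray(c2,*p2)
    s=np.linalg.lstsq(np.c_[d1,-d2],o2-o1,rcond=None)[0];a=o1+s[0]*d1;b=o2+s[1]*d2
    return (a+b)/2,np.linalg.norm(a-b)
E
python3 - <<'E'
from h import *
t=cv2.imread('pics/top0.png');s=cv2.imread('pics/side0.png')
a=cv2.resize(t[110:180,190:400],None,fx=3.8,fy=3.8,interpolation=cv2.INTER_CUBIC)
b=cv2.resize(s[150:280,225:405],None,fx=2.5,fy=2.5,interpolation=cv2.INTER_CUBIC)
o=np.zeros((600,800,3),np.uint8);o[:a.shape[0],:a.shape[1]]=a[:,:800];o[270:270+b.shape[0],:b.shape[1]]=b[:330];cv2.imwrite('pics/z.png',o)
def mk(img,kind,x0,x1,y0,y1):
    h=cv2.cvtColor(img,cv2.COLOR_BGR2HSV).astype(int);H,S,V=h[...,0],h[...,1],h[...,2]
    m={'pale':(H>12)&(H<32)&(S>40)&(S<130)&(V>140),'red':((H<8)|(H>172))&(S>170)&(V>60),'blue':(H>98)&(H<125)&(S>140)&(V>60)}[kind]
    z=np.zeros(m.shape,np.uint8);z[y0:y1,x0:x1]=m[y0:y1,x0:x1];n,l,st,ce=cv2.connectedComponentsWithStats(z);i=1+st[1:,4].argmax();return (l==i).astype(np.uint8),st[i],ce[i]
C={n:bot.camera_info(n) for n in('top','side')}
for k in('pale','red','blue'):
    mt,st,ct=mk(t,k,200,400,110,180);ms,ss,cs=mk(s,k,230,400,160,260)
    print(k,st,ss,ct,cs,[np.round(x,1) for x in tri(C['top'],ct,C['side'],cs)])
    if k=='pale':
        for m in(mt,ms):
            c=max(cv2.findContours(m,0,2)[0],key=cv2.contourArea);print(cv2.boxPoints(cv2.minAreaRect(c)).round(1).tolist(), cv2.approxPolyDP(cv2.convexHull(c),3,True)[:,0].tolist())
E
```

```text
pale [ 220  132   76   25 1608] [ 269  160  131   89 3778] [257.26679104 144.17661692] [354.53890948 189.16887242] [array([604.3, -17.7,  46. ]), np.float64(197.0)]
[[219.6999969482422, 153.8000030517578], [220.5, 131.6999969482422], [295.6000061035156, 134.39999389648438], [294.79998779296875, 156.5]] [[221, 133], [294, 135], [294, 156], [220, 153]]
[[268.8999938964844, 160.1999969482422], [305.20001220703125, 107.0], [434.8999938964844, 195.5], [398.5, 248.6999969482422]] [[269, 160], [379, 161], [399, 171], [399, 248]]
red [328 128  13  18 191] [331 193  18  27 313] [333.76439791 136.14659686] [339.73162939 206.84984026] [array([ 542.9, -140.7,  100. ]), np.float64(3.9)]
blue [360 129  15  18 209] [357 211  19  27 312] [366.65550239 137.57416268] [365.70512821 225.77884615] [array([ 540.6, -224.1,   97.6]), np.float64(2.8)]
```

View pics/z.png

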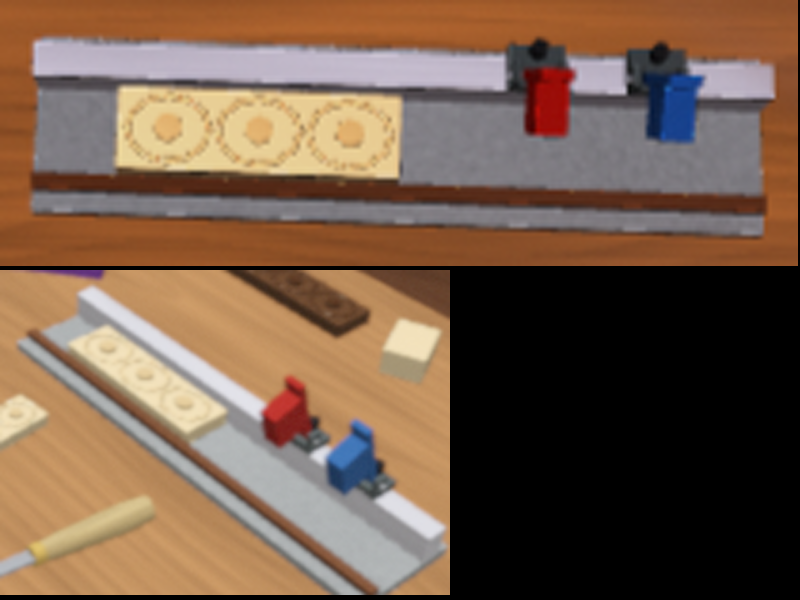

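```bash
python3 - <<'E'
from h import *
C={n:bot.camera_info(n) for n in('top','side')}
T=lambda x,y:((x+.5)/3.8-.5+190,(y+.5)/3.8-.5+110)
S=lambda x,y:((x+.5)/2.5-.5+225,(y-270+.5)/2.5-.5+150)
L={'p++':((118,87),(107,326)),'p-+':((117,168),(70,347)),'p+-':((401,96),(226,403)),'p--':((400,180),(189,425)),
'f+-':((774,63),(443,528)),'f++':((34,39),(92,288)),'f--':((774,100),(424,543)),'pinR':((540,47),(313,424)),'pinB':((659,50),(378,472)),
'redtipR':((549,75),(297,384)),'redlow':((548,134),(275,443)),'blow':((670,139),(340,490))}
for k,(a,b) in L.items():
    p,e=tri(C['top'],T(*a),C['side'],S(*b));print(k,p.round(1),round(e,1))
E
```

```text
p++ [569.3 151.4  32.9] 2.7
p-+ [511.7 150.5  28.6] 3.6
p+- [561.8 -47.6  45.3] 2.8
p-- [503.4 -48.2  44.7] 7.6
f+- [ 587.3 -307.5   46.7] 2.6
f++ [598.9 211.4  44. ] 0.1
f-- [ 560.9 -307.1   43.3] 3.5
pinR [ 591.5 -141.3   62.5] 1.0
pinB [ 592.6 -225.1   55.8] 2.0
redtipR [ 552.3 -137.6  128.6] 6.5
redlow [ 527.1 -144.7   72.9] 1.8
blow [ 525.2 -227.9   71.8] 2.0
```

apply_moves(
  increments="-0.318 -0.2335 0 0 0 1.187 -1;-0.318 -0.2335 0 0 0 1.187 -1;-0.318 -0.2335 0 0 0 1.187 -1;-0.318 -0.2335 0 0 0 1.187 -1;-0.318 -0.2335 0 0 0 1.187 -1;-0.318 -0.2335 0 0 0 1.187 -1;-0.318 -0.2335 0 0 0 1.187 -1;-0.318 -0.2335 0 0 0 1.187 -1",
)

```text
t: 0.9
tcp_pos: [437.4, 209.0, 222.5]
ee_rot: [-3.141, 0.0, 1.542]
wrist_force: [1.1, 0.9, 0.6]
finger_gap: 27.1
gripper_force: 0.0
```

apply_moves(
  increments="-0.333 0.213 0 0 0 0 -1;-0.333 0.213 0 0 0 0 -1;-0.333 0.213 0 0 0 0 -1;-0.333 0.213 0 0 0 0 -1;-0.333 0.213 0 0 0 0 -1;-0.333 0.213 0 0 0 0 -1;-0.333 0.213 0 0 0 0 -1;-0.333 0.213 0 0 0 0 -1",
)

```text
t: 1.7
tcp_pos: [643.1, -128.7, 222.2]
ee_rot: [-3.141, -0.0, 1.548]
wrist_force: [-0.3, 0.4, 0.3]
finger_gap: 0.8
gripper_force: 0.0
```

```bash
python3 - <<'E'
from h import *
s=bot.sense();print(s['tcp_pos'],s['ee_rot'],s['t'])
c=bot.camera_info('wrist');i=bot.grab_frame('wrist');cv2.imwrite('pics/w1.png',i[:,:,::-1]);print(c['fx'],np.round(c['world_from_camera'],3).tolist())
E
```

```text
[ 643.10522373 -128.72010788  222.16614018] [-3.14098534e+00 -3.23477646e-06  1.54810380e+00] 1.7
301.8486113134837 [[1.0, -0.021, -0.007, 646.462], [-0.022, -0.967, -0.254, -60.274], [-0.001, 0.255, -0.967, 383.768], [0.0, 0.0, 0.0, 1.0]]
```

View pics/w1.png

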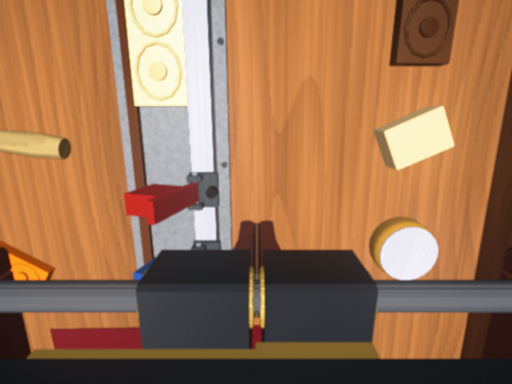

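The wrist view shows the panel end at row 105 (cols 135–187), the red flag (128–200, 183–220) with its bracket at (203,190), and the blue one hidden behind the gripper.

```bash
python3 - <<'E'
from h import *
c=bot.camera_info('wrist')
for n,u,v,z in [('fence in',184,20,45),('fence in',191,150,45),('fence out',208,20,45),('fence out',214,150,45),('fence in2',195,235,45),('brk',204,173,59),('brk bot',204,208,50),('hinge',199,188,59),('panR',187,105,32),('panL',135,105,32),('tipnear',157,203,130),('tip upper',200,183,62)]: print(n,onz(c,u,v,z).round(1))
E
```

```text
fence in [580.5  26.   45. ]
fence in [ 577. -104.   45.]
fence out [604.6  25.4  45. ]
fence out [ 602.7 -104.7   45. ]
fence in2 [ 573.6 -205.9   45. ]
brk [ 592.2 -127.8   59. ]
brk bot [ 587.7 -170.6   50. ]
hinge [ 585.5 -144.5   59. ]
panR [573.8 -55.4  32. ]
panL [515.9 -54.   32. ]
tipnear [ 561.9 -139.8  130. ]
tip upper [ 587.6 -138.2   62. ]
```

apply_moves(
  increments="-0.01 -0.023 0.107 0 0 0 -1;-0.01 -0.023 0.107 0 0 0 -1;-0.01 -0.023 0.107 0 0 0 -1;-0.01 -0.038 0.107 0 0 0 -1;-0.01 -0.053 0.107 0 0 0 -1;-0.01 -0.058 0.107 0 0 0 -1;-0.01 -0.063 0.107 0 0 0 -1;-0.01 -0.068 0.107 0 0 0 -1",
)

```text
t: 2.55
tcp_pos: [575.2, -135.0, 116.6]
ee_rot: [3.14, 0.001, 1.549]
wrist_force: [-0.3, -0.4, -0.0]
finger_gap: 0.2
gripper_force: 0.0
```

```bash
python3 - <<'E'
from h import *
c=bot.camera_info('side');i=bot.grab_frame('side')[:,:,::-1];j=bot.grab_frame('top')[:,:,::-1]
a=cv2.resize(i[120:280,230:410],None,fx=3,fy=3,interpolation=cv2.INTER_CUBIC)
cv2.imwrite('pics/s2.png',a)
E
```

```text
(no output)
```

View pics/s2.png

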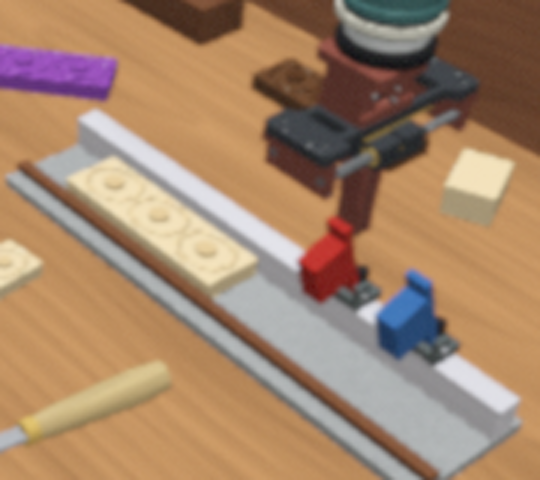

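The finger stands just behind the red flag's back, near its tip (340,228), without touching. The blue flag at (410,310) is clear. Now I'll push.

apply_moves(
  increments="-0.004 -0.012 0 0 0 0 -1;-0.004 -0.022 0.008 0 0 0 -1;-0.004 -0.03 0.016 0 0 0 -1;-0.004 -0.036 0.022 0 0 0 -1;-0.004 -0.04 0.028 0 0 0 -1;-0.004 -0.044 0.034 0 0 0 -1;-0.004 -0.048 0.04 0 0 0 -1;-0.004 -0.05 0.044 0 0 0 -1",
)

```text
t: 3.45
tcp_pos: [523.7, -137.7, 71.0]
ee_rot: [-3.141, -0.0, 1.549]
wrist_force: [1.3, 0.6, -0.2]
finger_gap: 0.6
gripper_force: 0.5
```

apply_moves(
  increments="0 -0.002 0.003 0 0 0 -1;0 -0.004 0.006 0 0 0 -1;0 -0.004 0.008 0 0 0 -1;0 -0.004 0.009 0 0 0 -1",
)

```text
t: 3.85
tcp_pos: [519.7, -137.7, 63.0]
ee_rot: [-3.141, -0.0, 1.549]
wrist_force: [-3.9, 1.3, 14.6]
finger_gap: 0.6
gripper_force: 7.5
```

```bash
python3 - <<'E'
from h import *
i=bot.grab_frame('side')[:,:,::-1]
cv2.imwrite('pics/s3.png',cv2.resize(i[120:280,230:410],None,fx=3,fy=3,interpolation=cv2.INTER_CUBIC))
E
```

```text
(no output)
```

View pics/s3.png

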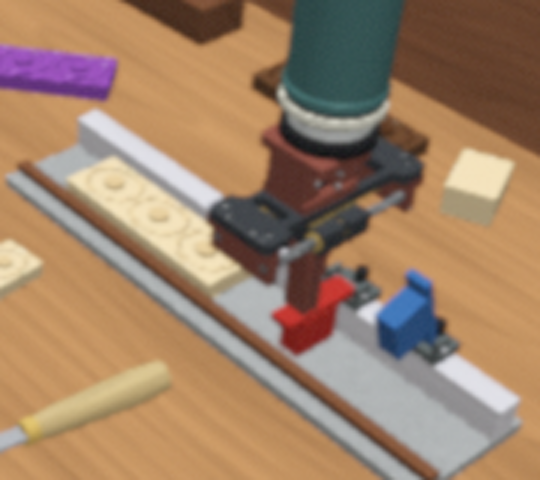

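The red flag now lies level across the channel, at its end stop: the reaction was 14.6 N. The blue flag still stands. I'll lift off and go behind the panel.

apply_moves(
  increments="0 0 -0.05 0 0 0 -1;0 0 -0.1 0 0 0 -1;0.05 0.003 -0.12 0 0 0 -1;0.1 0.006 -0.12 0 0 0 -1;0.15 0.009 -0.12 0 0 0 -1;0.2 0.012 -0.12 0 0 0 -1;0.25 0.015 -0.12 0 0 0 -1;0.3 0.018 -0.12 0 0 0 -1",
)

```text
t: 4.7
tcp_pos: [544.0, 159.7, 182.7]
ee_rot: [-3.141, 0.0, 1.549]
wrist_force: [1.1, -0.7, -0.7]
finger_gap: 0.5
gripper_force: 0.0
```

```bash
python3 - <<'E'
from h import *
s=bot.sense();print(s['tcp_pos'])
c=bot.camera_info('wrist');i=bot.grab_frame('wrist');cv2.imwrite('pics/w4.png',i[:,:,::-1])
C=bot.camera_info('top')
T=lambda x,y:((x+.5)/3.8-.5+190,(y+.5)/3.8-.5+110)
for p in((118,87),(117,168),(401,96),(400,180)):print(onz(C,*T(*p),32).round(1))
for p in((34,39),(774,63),(774,100),(100,80)):print('f',onz(C,*T(*p),45).round(1))
E
```

```text
[544.03490932 159.66833665 182.65819564]
[568.5 152.2  32. ]
[509.2 151.2  32. ]
[564.9 -48.   32. ]
[503.5 -47.1  32. ]
f [598.6 211.2  45. ]
f [ 588.9 -309.    45. ]
f [ 561.8 -307.8   45. ]
f [569.2 163.9  45. ]
```

View pics/w4.png

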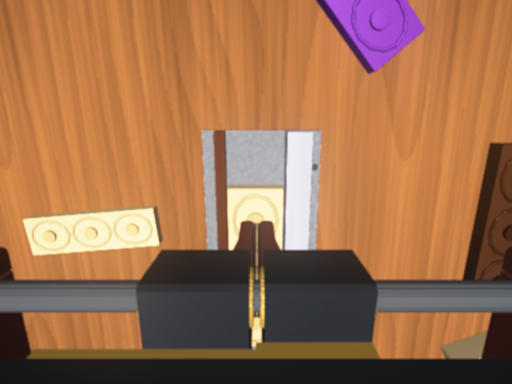

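The panel's +y end is at row 187 (cols 228–284), so y≈151. The fingers (col 256) are centred on it across the channel.

apply_moves(
  increments="0.022 0 0 0 0 0 -1;0.022 0 0.05 0 0 0 -1;0.022 0 0.1 0 0 0 -1;0.022 0 0.13 0 0 0 -1;0.022 0 0.15 0 0 0 -1;0.022 0 0.161 0 0 0 -1;0.022 0 0.161 0 0 0 -1",
)

```text
t: 5.45
tcp_pos: [543.8, 179.3, 20.3]
ee_rot: [-3.139, 0.001, 1.549]
wrist_force: [-0.5, -0.7, 0.5]
finger_gap: 0.3
gripper_force: 0.0
```

apply_moves(
  increments="-0.015 0 0 0 0 0 -1;-0.023 0 0 0 0 0 -1;-0.031 0 0 0 0 0 -1;-0.039 0 0 0 0 0 -1;-0.047 0 0 0 0 0 -1;-0.055 0 0 0 0 0 -1;-0.063 0 0 0 0 0 -1;-0.07 0 0 0 0 0 -1",
)

```text
t: 6.25
tcp_pos: [543.4, 109.0, 21.7]
ee_rot: [-3.142, 0.0, 1.549]
wrist_force: [-0.4, 2.7, 1.3]
finger_gap: 0.5
gripper_force: 0.9
```

apply_moves(
  increments="-0.006 0 0 0 0 0 -1;-0.011 0 0 0 0 0 -1;-0.015 0 0 0 0 0 -1;-0.018 0 0 0 0 0 -1;-0.02 0 0 0 0 0 -1;-0.02 0 0 0 0 0 -1",
)

```text
t: 6.85
tcp_pos: [542.8, 89.3, 21.5]
ee_rot: [-3.141, 0.0, 1.549]
wrist_force: [0.7, -0.6, 0.4]
finger_gap: 0.3
gripper_force: 0.0
```

Moving in small steps until the force rises.

apply_moves(
  increments="-0.002 0 0 0 0 0 -1;-0.004 0 0 0 0 0 -1;-0.005 0 0 0 0 0 -1;-0.006 0 0 0 0 0 -1",
)

```text
t: 7.25
tcp_pos: [542.7, 83.6, 21.6]
ee_rot: [-3.141, 0.0, 1.549]
wrist_force: [-1.2, 0.5, -0.2]
finger_gap: 0.6
gripper_force: 0.4
```

```bash
python3 - <<'E'
from h import *
i=bot.grab_frame('side')[:,:,::-1];j=bot.grab_frame('top')[:,:,::-1]
a=cv2.resize(i[140:260,230:390],None,fx=4,fy=4,interpolation=cv2.INTER_CUBIC)
b=cv2.resize(j[115:145+30,300:400],None,fx=2,fy=2,interpolation=cv2.INTER_CUBIC)
o=np.zeros((600,640,3),np.uint8);o[:480]=a;o[480:,:200]=b;cv2.imwrite('pics/s5.png',o)
E
```

```text
(no output)
```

View pics/s5.png

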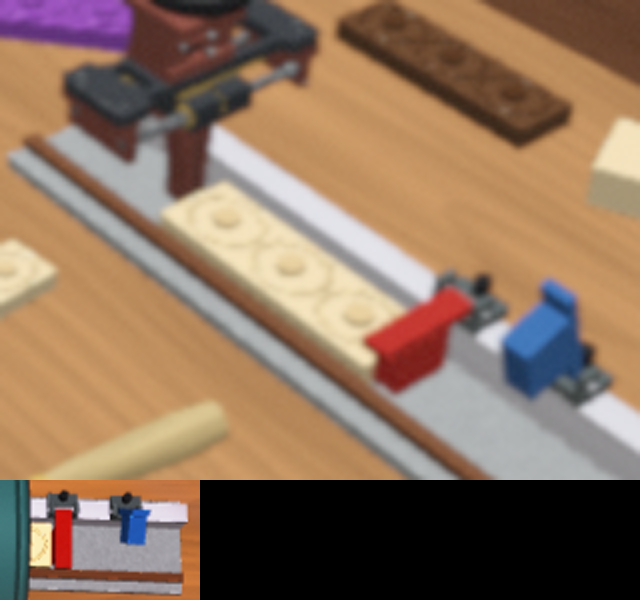

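The panel's end is close to the flag, with only a small gap left in the inset top view. The flag is level and the blue one stands. I'll continue in 1 mm steps.

apply_moves(
  increments="-0.001 0 0 0 0 0 -1;-0.002 0 0 0 0 0 -1;-0.003 0 0 0 0 0 -1;-0.004 0 0 0 0 0 -1",
)

```text
t: 7.75
tcp_pos: [542.6, 82.4, 21.7]
ee_rot: [-3.142, -0.004, 1.547]
wrist_force: [-0.7, 17.8, 0.5]
finger_gap: 0.4
gripper_force: 8.8
```

At 17.8 N the panel is butted. I'll back off along +y and lift away.

apply_moves(
  increments="0.006 0 0 0 0 0 -1;0.02 0 0 0 0 0 -1;0.03 0 0 0 0 0 -1;0.03 0 -0.05 0 0 0 -1;0.03 0 -0.1 0 0 0 -1;0.06 0 -0.15 0 0 0 -1;0.11 0 -0.18 0 0 0 -1;0.13 0 -0.18 0 0 0 -1",
)

```text
t: 8.55
tcp_pos: [547.7, 212.1, 206.0]
ee_rot: [3.135, -0.002, 1.548]
wrist_force: [-0.0, -0.8, -0.5]
finger_gap: 0.3
gripper_force: 0.0
```

```bash
python3 - <<'E'
from h import *
i=bot.grab_frame('side')[:,:,::-1];j=bot.grab_frame('top')[:,:,::-1]
a=cv2.resize(i[170:260,290:390],None,fx=4,fy=4,interpolation=cv2.INTER_CUBIC)
b=cv2.resize(j[115:175,250:390],None,fx=4,fy=4,interpolation=cv2.INTER_CUBIC)
o=np.zeros((600,560,3),np.uint8);o[:360,:400]=a;o[360:]=b;cv2.imwrite('pics/s6.png',o);print(bot.sense()['t'])
E
```

```text
8.65
```

View pics/s6.png

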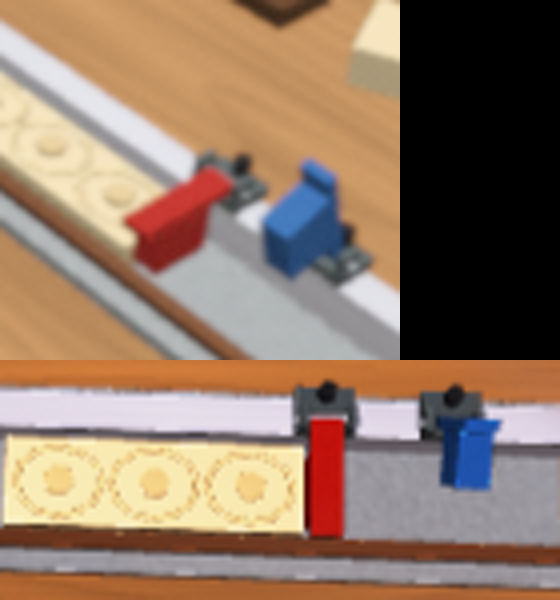

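The panel's end butts the level red flag (top view, col 306), lies in its channel, and the blue flag stands.

```bash
python3 -c "
from bench import bot
print(bot.job_done())"
```

```text
the job is handed in; nothing more can be done
None
```

I flipped the red flag fully down and slid the pale maple panel along its channel until it butted against it. The blue flag still stands, the arm is clear of everything, and the job was handed in at about 8.7 s; no verdict came back.

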